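Lid the topping carousel and turn the cocoa shaker to the front

TASK

Get the topping carousel ready for service: stand the cocoa shaker upright in its empty bay, and put every loose lid on a tub of its own size (one lid to a tub) and press it down until it sits fully home and level on the steel rim. Leave the carousel turned (the posts on its rim are there to push it round) so that the shaker faces the front, in line with the pointer on the foot. Do not shift the call bell, the stamp or the sticker roll.

Things in the scene. Friction and masses are not known exactly. Their poses are not given: they have to be found in the camera images.
- carousel: the carousel's fixed foot; origin at its centre on the counter, z up. A steel pointer tongue, 7 mm thick, lies along its -x axis to 168 mm from the centre: the front. A wooden disc, radius 117 mm, 30 to 44 mm above the counter, turns on it about z and carries three tubs and a bay
- turntable (a joint): turn of the disc, rad, anticlockwise from above; 0 or any whole turn = bay over the pointer; starts 1.3 rad or more off. Turns freely; friction (0.08 N m) stops it where it is left
- post (a point): one of six upright round posts at the rim, 10 mm thick, 60 degrees apart, 150 mm from the axis, on short arms, reaching from 37 to 97 mm above the counter. The point is on this post's axis, 60 mm above the counter; from above it stands 30 degrees anticlockwise of the bay (the others at 90, 150, 210, 270, 330)
- bay (a point): the empty bay on the disc: a low steel ring, 58 mm inside, 66 mm outside, 8 mm high, rubber inside. The point is its centre on the disc's top face, 44 mm above the counter, 78 mm from the axis
- tub_wide (a point): steel tub fixed on the disc, 72 mm outside, mouth 64 mm. The point: middle of the mouth at the steel rim's height (92 mm above the counter), 78 mm from the axis, 90 degrees anticlockwise of the bay from above. A rubber ring stands 6 mm proud of the rim: a lid laid on it is 6 mm high; 7 N down sinks it for good, until the flange meets the rim and the lid's point is 20 mm above this one. Takes the wide lid
- tub_back (a point): steel tub fixed on the disc, 56 mm outside, mouth 48 mm. The point: middle of the mouth at the steel rim's height (92 mm above the counter), 78 mm from the axis, opposite the bay. A rubber ring stands 6 mm proud of the rim: a lid laid on it is 6 mm high; 7 N down sinks it for good, until the flange meets the rim and the lid's point is 20 mm above this one. Takes either narrow lid
- tub_left (a point): steel tub fixed on the disc, 56 mm outside, mouth 48 mm. The point: middle of the mouth at the steel rim's height (92 mm above the counter), 78 mm from the axis, 90 degrees clockwise of the bay from above. A rubber ring stands 6 mm proud of the rim: a lid laid on it is 6 mm high; 7 N down sinks it for good, until the flange meets the rim and the lid's point is 20 mm above this one. Takes either narrow lid
- lid_wide_knob (a point): loose wooden lid lying plug down: flange 72 mm across, 5 mm thick; under it a tapered plug 12 mm deep, 2 mm play all round in the tub's mouth; on it a round knob 18 mm across, 30 mm tall; 47 mm high in all, 60 g. The point is on its axis, 32 mm above the underside, 15 mm above the flange top, 15 mm below the knob top; z up. Fits only the wide tub. Two or three of the three lids are there
- lid_narrow_1_knob (a point): loose wooden lid lying plug down: flange 56 mm across, 5 mm thick; under it a tapered plug 12 mm deep, 2 mm play all round in the tub's mouth; on it a round knob 18 mm across, 30 mm tall; 47 mm high in all, 60 g. The point is on its axis, 32 mm above the underside, 15 mm above the flange top, 15 mm below the knob top; z up. Fits either narrow tub. May be absent
- lid_narrow_2_knob (a point): loose wooden lid lying plug down: flange 56 mm across, 5 mm thick; under it a tapered plug 12 mm deep, 2 mm play all round in the tub's mouth; on it a round knob 18 mm across, 30 mm tall; 47 mm high in all, 60 g. The point is on its axis, 32 mm above the underside, 15 mm above the flange top, 15 mm below the knob top; z up. Fits either narrow tub. May be absent
- shaker_mid (a point): steel cocoa shaker standing loose on the counter: a cylinder 50 mm across with a domed top, 92 mm tall, 0.17 kg; the point is on its axis half-way up (46 mm above its underside), z up its axis
- reader (a point): bystander: card reader on a stand, fixed to the counter, 176 mm along x, 85 mm along y, 131 mm tall; the point is under its centre, on the counter
- bell: bystander: brass call bell, 82 mm across, 60 mm tall; origin under its centre
- ink_stamp: bystander: wooden hand stamp, foot 45 x 30 mm, 70 mm tall; origin under its centre
- roll: bystander: roll of stickers lying flat, 73 mm across, 30 mm tall; origin under its centre
Mind the look-alikes: they are no part of the job. What is shaped like the part that bears lid_narrow_1_knob but green or red is not meant.

How it is judged:
By the outcome, as a careful person would: the job done as asked, in the order asked, and still so for the second after the job is handed in, with the robot touching nothing.
Of lid_wide, lid_narrow_1, lid_narrow_2 only 2 to 3 are there at a start; the rules pass over those that are not, and their reading is None.
At some moment in a run one of lid_wide, lid_narrow_1, lid_narrow_2 may be knocked a few centimetres aside while the robot is not near it.
Once in a run the grip may slacken for a moment while it holds something.
It also fails if it takes over 210 s, if anything falls off the work surface, if the arm or the gripper's body presses on something with over 40 N, if the wrist force passes 120 N, or if a joint passes its speed limit or range.

ROBOT

A 6-joint arm with a two-finger parallel gripper is mounted at the origin on a cart in front of the work surface, level with it; the furniture and walls round the work are solid. World frame = base frame: x ahead of the robot, y to its left, z up, the work surface at z = 0. Lengths are in m, angles in rad, forces in N, time in s.
With the tool pointing down it reaches from about 0.375 to 0.9 m from the base axis. Payload 3.1 kg.
Tool frame: the origin (TCP) lies at the very end of the fingers, on their centre line; the grasp point (between the pads) lies 19 mm behind it; z points along the fingers, y is the line along which they close (so a half turn about z gives the same grasp; the last joint's range is limited). The gripper opens to 85 mm and grips with 20 to 120 N. Pads are 22 mm wide; open, the fingers measure 114 mm over their backs; the gripper's body (76 mm by 85 mm) begins 54 mm behind the grasp point. The pads swing forward as they close: fully open they stand 13 mm farther back than shut.
Start: joints at [1.012, 0.527, 1.433, -0, 1.181, -0.178], TCP at [0.232, 0.58, 0.231] pointing down, gripper open.
Joint ranges: [-3.08, 3.08], [-0.75, 2.2], [0.22, 2.44], [-1.43, 4.57], [0, 2.65], [-2.85, 2.85]. Speed limits (rad/s): [2.79, 2.79, 3.14, 3.14, 3.14, 3.14].

INTERFACE

Orientations are given as a unit quaternion [x, y, z, w].
In Python, from station import manip gives the robot as it stands.
- The arm moves only by the shell command python3 -m handwheel 'ROWS' [FORCE]. ROWS is JSON, a list of rows, each a list of 7 numbers: the shift along the world's x, y, z in mm, then the turn, a rotation vector about the world's x, y, z in degrees, then the opening, from 0 (shut) to 1 (fully open). A call has exactly 10 rows; each row shifts and turns the commanded pose from where the row before left it; what a row does not reach is not made up. A row lasts 1/8 s, in which the tool goes at most 62.5 mm and 10.7 degrees, less where a joint would pass 70% of its speed; a pose out of reach is approached as far as the arm can. A call is refused whole if a number of a shift passes 62.5 or a number of a turn 10.7, either way. A call with a gripper value outside its range is refused whole. The fingers move at their own pace and stop on an object; FORCE is the grip in N (left out, the last holds). Time passes only in rows, so rows that do not move let the fingers close, or fill a call up. It gives the time, the measured TCP pose, the force, the opening and the grip force at its end, in the units of the state.
- manip.sense(): the state, without advancing time (a new reading comes with each control period).
- manip.snapshot(name): name is "side" or "top"; returns the picture (420x560x3 uint8, red, green, blue); there is no depth.
- manip.get_calibration(name): a dict with "K" (3x3 intrinsics, pixels), "k1" (the pictures are not rectified: a ray, as slopes to the right and down, at radius r is drawn at 1 + k1 r^2 times it, then the intrinsics apply), "rvec" (rotation vector, rad) and "tvec" (3), from world to camera coordinates, as OpenCV has them. Camera axes: x right, y down, z forward; pixel columns grow to the right and rows downward; lengths in m; the calibration is good to about 2 mm. A picture is of the moment at which its call begins. get_calibration takes no time and is no camera call.
- manip.sign_off(): hands the job in; it is judged then, once.
The state is a dict: "t": time; "q": joint angles; "qd": joint speeds; "tau": joint torques, N m; "tcp_pos": TCP position; "tool_rot": TCP orientation; "force": force on the tool from outside, world axes, zero at the start; "ft_torque": the same for the moment, N m; "finger_gap": opening from 0.0 (shut) to 1.0 (fully open); "gripper_force": force on a finger pad.
Only numpy, scipy, OpenCV 4.12 (cv2) and the standard library are available. Lean on these libraries where they do the work, as an engineer would, in place of code of your own. Each camera call takes 0.05 s, during which the arm holds its last target. There are 200 camera calls.

## Working session

There is one attempt and no reset: what is moved stays moved. The work goes in short steps, Python scripts to look and compute and a shell command to move; the robot and the scene stay as the last step left them, time stands still between calls to the robot, and variables do not carry over. Pictures are saved under pics/ and viewed, at most 14 in all, crops included, and the job is handed in when it is done.

```bash
mkdir -p pics; ls; cat > h.py <<'E'
import numpy as np, cv2
from station import manip
def cal(n):
    c=manip.get_calibration(n); return np.array(c["K"],float),c["k1"],np.array(c["rvec"],float),np.array(c["tvec"],float)
def ray(n,u,v):
    K,k1,r,t=cal(n); d=np.array([k1,0,0,0,0],float)
    p=cv2.undistortPoints(np.array([[[u,v]]],float),K,d)[0,0]
    R=cv2.Rodrigues(r)[0]; return -R.T@t.ravel(), R.T@np.array([p[0],p[1],1])
def onz(n,u,v,z):
    o,d=ray(n,u,v); return o+d*(z-o[2])/d[2]
def proj(n,P):
    K,k1,r,t=cal(n); return cv2.projectPoints(np.array([P],float),r,t,K,np.array([k1,0,0,0,0],float))[0][0,0]
def snap(n,f):
    a=manip.snapshot(n); cv2.imwrite('pics/'+f,cv2.cvtColor(a,cv2.COLOR_RGB2BGR)); return a
E
python3 - <<'E'
from h import *
snap('top','t0.png');snap('side','s0.png')
for n in('top','side'):print(n,ray(n,280,210))
print(manip.sense())
E
```

```text
pics
top (array([0.353854  , 0.04803012, 1.55452396]), array([ 0.10960919,  0.00673251, -0.99401903]))
side (array([0.62173296, 1.24540254, 0.95828778]), array([-0.03123815, -0.80604568, -0.59132326]))
{'t': 0.1, 'q': array([ 1.01251143e+00,  5.28393926e-01,  1.43377894e+00,  2.09279527e-05,
        1.18136351e+00, -1.78498131e-01]), 'qd': array([ 0.00020501, -0.00146372, -0.00289761,  0.00059248, -0.00020865,
       -0.00020858]), 'tau': array([-1.03811535e-04, -4.43305743e+01, -1.78585821e+01, -2.19526110e-04,
        3.90908303e-03,  2.30827922e-06]), 'tcp_pos': array([0.23132615, 0.57993155, 0.2304172 ]), 'tool_rot': array([ 1.88758016e-01,  9.82023150e-01, -9.03173281e-04, -3.59009926e-04]), 'force': array([-0.07383508, -0.06302655, -0.23926844]), 'ft_torque': array([-0.028946  ,  0.01295877,  0.03131635]), 'gripper_force': 0.0, 'finger_gap': 1.0043464428502271}
```

View pics/t0.png

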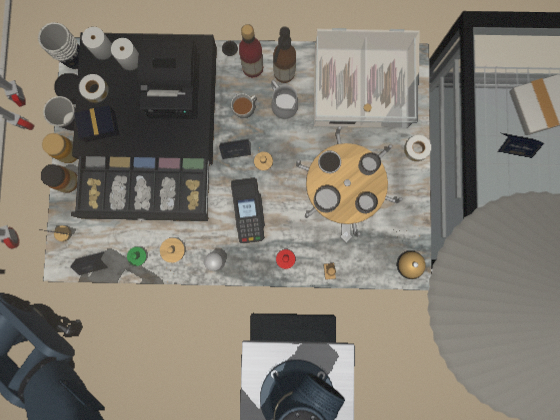

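View pics/s0.png

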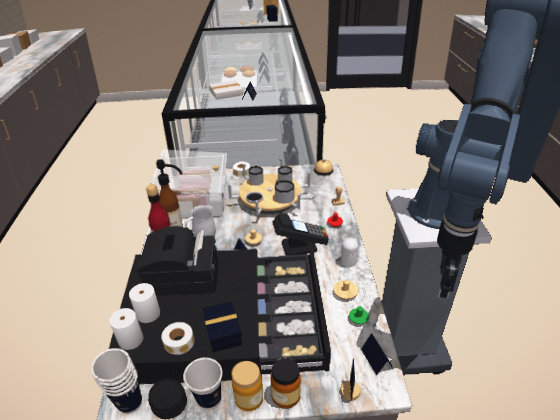

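Top picture: the carousel is at (347,182). Wooden lids are at (172,250) and (263,160). The green (137,256) and red (285,258) ones are look-alikes. The shaker is probably (214,260), the bell (411,264), the stamp (330,270), the roll (418,148) and the reader (247,210). A spike with a wooden foot is at (62,232).

```bash
python3 - <<'E'
from h import *
a=cv2.imread('pics/t0.png')
b=cv2.resize(a[120:280,40:300],None,fx=3,fy=3,interpolation=cv2.INTER_CUBIC);cv2.imwrite('pics/c1.png',b)
b=cv2.resize(a[120:250,290:430],None,fx=4.5,fy=4.5,interpolation=cv2.INTER_CUBIC);cv2.imwrite('pics/c2.png',b)
for nm,u,v,z in [('lidA',172,250,.047),('lidB',263,160,.047),('shaker',214,260,.09),('hub',347,182,.05),('green',137,256,.047),('red',285,258,.047),('bell',411,264,.06),('stamp',330,270,.07),('roll',418,148,.03),('reader',247,210,.12),('spike',62,232,.02)]: print(nm,onz('top',u,v,z).round(3))
E
```

```text
lidA [0.4   0.359 0.047]
lidB [0.663 0.11  0.047]
shaker [0.375 0.234 0.09 ]
hub [ 0.604 -0.13   0.05 ]
green [0.382 0.457 0.047]
red [0.385 0.041 0.047]
bell [ 0.376 -0.307  0.06 ]
stamp [ 0.355 -0.083  0.07 ]
roll [ 0.711 -0.337  0.03 ]
reader [0.51  0.147 0.12 ]
spike [0.446 0.684 0.02 ]
```

View pics/c1.png

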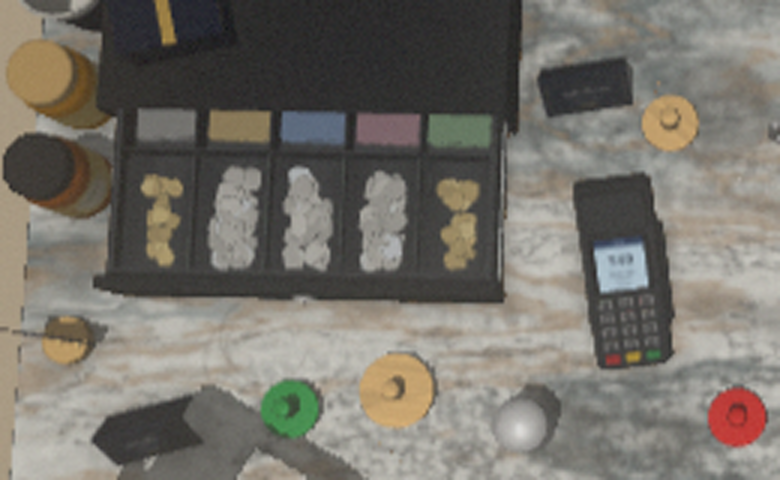

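View pics/c2.png

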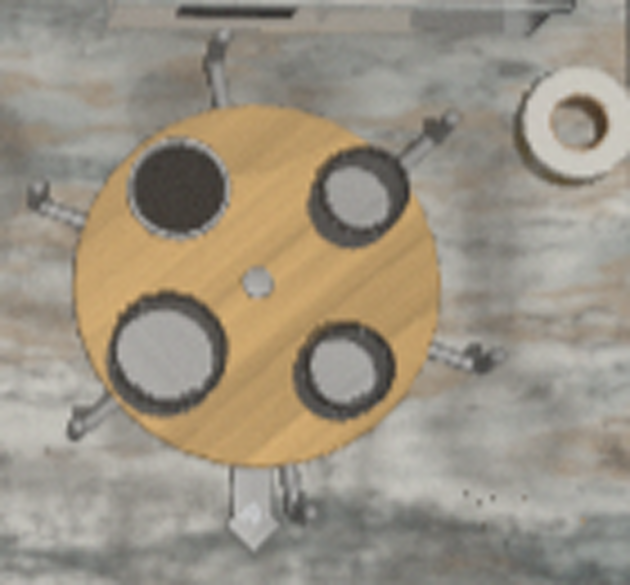

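c1: the wide lid is at crop (398,390), the narrow lid at (670,122). The green (290,407) and red (737,416) lids are not meant. The shaker dome is at (522,425). I can see no third wooden lid. c2: the bay is at (178,188), the wide tub at (167,352), and the narrow tubs at (350,370) and (358,196). The pointer tip is at (250,545). Next I measure precisely.

```bash
cat > meas.py <<'E'
from h import *
def pts_onz(n,c,z): return np.array([onz(n,u,v,z)[:2] for u,v in c])
def fitc(P):
    A=np.c_[2*P,np.ones(len(P))]; s=np.linalg.lstsq(A,(P**2).sum(1),rcond=None)[0]; return s[:2],np.sqrt(s[2]+s[:2]@s[:2])
def wood(a):
    h=cv2.cvtColor(a,cv2.COLOR_RGB2HSV); return cv2.inRange(h,(10,70,120),(25,255,255))
def blobs(m,box,minA=60):
    u0,v0,u1,v1=box; k=np.zeros_like(m); k[v0:v1,u0:u1]=m[v0:v1,u0:u1]
    cs=cv2.findContours(k,cv2.RETR_EXTERNAL,cv2.CHAIN_APPROX_NONE)[0]
    return [c[:,0,:].astype(float) for c in cs if cv2.contourArea(c)>minA]
def rimfit(c,z):
    P=pts_onz('top',c,z); ctr,r=fitc(P)
    for _ in range(4):
        e=abs(np.hypot(*(P-ctr).T)-r); ctr,r=fitc(P[e<=np.quantile(e,.85)])
    return ctr.round(4),round(r+.0009,4)
E
python3 - <<'E'
from meas import *
a=manip.snapshot('top'); m=wood(a)
for nm,b,z in [('wide',(150,230,195,270),.017),('narrow',(245,145,280,175),.017),('disc',(300,135,395,230),.044)]:
    for c in blobs(m,b): print(nm,rimfit(c,z),c.mean(0))
h=cv2.cvtColor(a,cv2.COLOR_RGB2HSV)
dark=cv2.inRange(a,(0,0,0),(85,80,80))
for c in blobs(dark,(300,140,395,230)): print('dark',rimfit(c,.098 if c.mean(0)[1]>165 or c.mean(0)[0]>350 else .05),c.mean(0))
g=cv2.cvtColor(a,cv2.COLOR_RGB2GRAY)
for nm,u,v in [('tip',290+252/4.5,120+548/4.5)]: print(nm,onz('top',u,v,.007))
for p in [(222,38),(40,190),(445,120),(490,353),(305,512),(78,428)]:
    print('post?',onz('top',290+p[0]/4.5,120+p[1]/4.5,.097).round(3))
# shaker: silhouette in both views
s=manip.snapshot('side'); 
cv2.imwrite('pics/s1.png',cv2.resize(cv2.cvtColor(s,cv2.COLOR_RGB2BGR)[150:300,220:380],None,fx=4,fy=4,interpolation=cv2.INTER_CUBIC))
E
```

```text
wide (array([0.4022, 0.3658]), np.float64(0.0352)) [171.89705882 249.85294118]
narrow (array([0.6675, 0.1112]), np.float64(0.0272)) [263.         160.76923077]
disc (array([ 0.6023, -0.1292]), np.float64(0.1154)) [349.00757576 181.04545455]
dark (array([ 0.5432, -0.1782]), np.float64(0.0261)) [366.25961538 201.79807692]
dark (array([ 0.6619, -0.0795]), np.float64(0.0272)) [329.52830189 161.64150943]
tip [ 0.43659941 -0.1335142   0.007     ]
post? [ 0.746 -0.102  0.097]
post? [0.649 0.009 0.097]
post? [ 0.697 -0.239  0.097]
post? [ 0.553 -0.266  0.097]
post? [ 0.454 -0.155  0.097]
post? [ 0.502 -0.017  0.097]
```

View pics/s1.png

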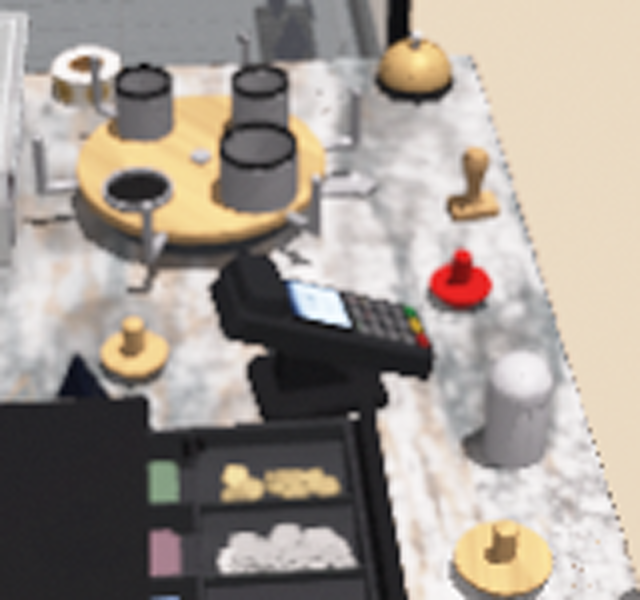

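Side crop: the standing shaker is at crop (515,410), the wide lid at (503,558), the narrow lid at (133,350) and the red look-alike at (460,282). The layout agrees with the top view.

```bash
python3 - <<'E'
from meas import *
for z in(.0,.046,.092): print('side',z,onz('side',220+515/4,150+{0:458,.046:410,.092:352}[z]/4,z).round(4))
for z in(.075,.092): print('top',z,onz('top',40+522/3,120+425/3,z).round(4))
o1,d1=ray('side',220+517/4,150+380/4);o2,d2=ray('top',40+522/3,120+425/3)
s=np.linalg.lstsq(np.c_[d1,-d2],o2-o1,rcond=None)[0];print(o1+s[0]*d1,o2+s[1]*d2)
C=np.array([.601,-.1285]);b=np.radians(40.5)
for n,k in('bay',0),('wide',90),('back',180),('left',270): 
    t=b+np.radians(k);print(n,(C+.078*np.array([np.cos(t),np.sin(t)])).round(4))
E
```

```text
side 0.0 [0.3716 0.2458 0.    ]
side 0.046 [0.3742 0.2406 0.046 ]
side 0.092 [0.375  0.2259 0.092 ]
top 0.075 [0.3703 0.2362 0.075 ]
top 0.092 [0.3701 0.234  0.092 ]
[0.37372886 0.23575101 0.07228482] [0.37029963 0.23653881 0.07234697]
bay [ 0.6603 -0.0778]
wide [ 0.5503 -0.0692]
back [ 0.5417 -0.1792]
left [ 0.6517 -0.1878]
```

```bash
python3 -m handwheel '[[23,-57,0,0,0,0,1],[23,-57,0,0,0,0,1],[24,-57,0,0,0,0,1],[24,-57,0,0,0,0,1],[24,-57,0,0,0,0,1],[24,-58,0,0,0,0,1],[0,0,-30,0,0,0,1],[0,0,-30,0,0,0,1],[0,0,-20,0,0,0,1],[0,0,0,0,0,0,1]]' 40; python3 - <<'E'
from h import *
a=snap('top','t1.png');b=snap('side','s2.png')
x=np.hstack([cv2.resize(a[180:330,140:290],(400,400)),cv2.resize(b[150:300,270:420],(400,400))]);cv2.imwrite('pics/c3.png',x[:,:,::-1])
E
```

```text
t: 1.45
tcp_pos: [0.3726, 0.2372, 0.1502]
tool_rot: [0.189, 0.982, -0.001, -0.002]
force: [0.8, 0.4, -0.2]
finger_gap: 0.995
gripper_force: 0.0
```

View pics/c3.png

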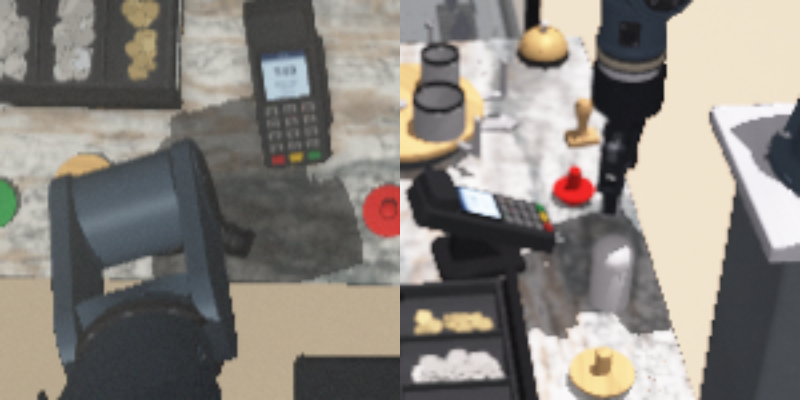

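The picture shows the fingers at (612,200), straight above the shaker at (612,260). Descending.

```bash
python3 -m handwheel '[[0,0,-25,0,0,0,1],[0,0,-25,0,0,0,1],[0,0,-25,0,0,0,1],[0,0,-25,0,0,0,1],[0,0,-14,0,0,0,1],[0,0,0,0,0,0,1],[0,0,0,0,0,0,0.5],[0,0,0,0,0,0,0.3],[0,0,0,0,0,0,0.3],[0,0,0,0,0,0,0.3]]' 40
```

```text
t: 2.8
tcp_pos: [0.3742, 0.238, 0.0383]
tool_rot: [0.189, 0.982, 0.001, 0.001]
force: [-0.8, 0.9, 6.4]
finger_gap: 0.569
gripper_force: 40.6
```

```bash
python3 -m handwheel '[[0,0,5,0,0,0,0.3],[0,0,25,0,0,0,0.3],[0,0,40,0,0,0,0.3],[0,0,50,0,0,0,0.3],[0,0,55,0,0,0,0.3],[15,-15,10,0,0,0,0.3],[40,-40,0,0,0,0,0.3],[40,-40,0,0,0,0,0.3],[40,-45,0,0,0,0,0.3],[40,-45,0,0,0,0,0.3]]' 90;  python3 -m handwheel '[[40,-45,0,0,0,0,0.3],[40,-45,0,0,0,0,0.3],[26,-33,0,0,0,0,0.3],[5,-8,0,0,0,0,0.3],[0,0,0,0,0,0,0.3],[0,0,0,0,0,0,0.3],[0,0,0,0,0,0,0.3],[0,0,0,0,0,0,0.3],[0,0,0,0,0,0,0.3],[0,0,0,0,0,0,0.3]]' 90; python3 - <<'E'
from h import *
a=snap('top','t2.png');b=snap('side','s3.png')
x=np.hstack([cv2.resize(a[110:260,270:420],(400,400)),cv2.resize(b[70:220,220:370],(400,400))]);cv2.imwrite('pics/c4.png',x[:,:,::-1])
E
```

```text
t: 4.05
tcp_pos: [0.5488, 0.0513, 0.2222]
tool_rot: [0.189, 0.982, 0.0, -0.001]
force: [-0.3, 0.3, -2.4]
finger_gap: 0.564
gripper_force: 93.3
t: 5.3
tcp_pos: [0.6595, -0.0781, 0.2224]
tool_rot: [0.189, 0.982, -0.0, 0.0]
force: [0.5, 0.1, -2.7]
finger_gap: 0.559
gripper_force: 93.2
```

View pics/c4.png

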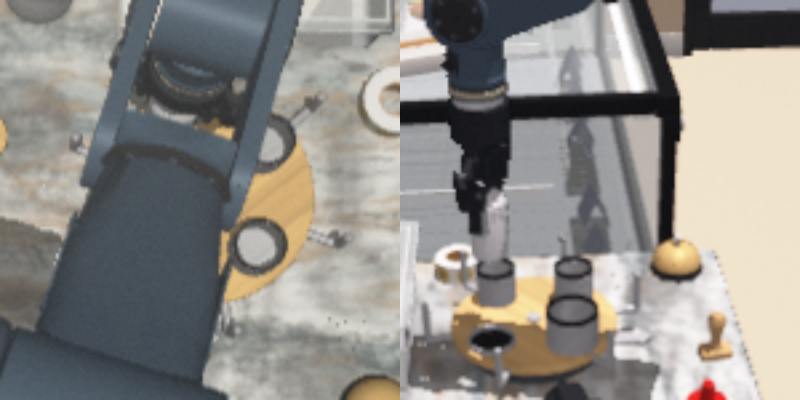

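```bash
python3 - <<'E'
from meas import *
b=cv2.imread('pics/s3.png')
g=cv2.cvtColor(b,cv2.COLOR_BGR2GRAY)
for v in range(146,168,3): print(v,g[v,240:272].tolist())
for y in (-.078,):
    for z in (.18,.2,.22): print(z,proj('side',[.660,y,z]),proj('side',[.635,y,z]),proj('side',[.685,y,z]))
print(proj('side',[.6603,-.0778,.05]))
E
```

```text
146 [157, 135, 23, 22, 25, 26, 24, 25, 23, 25, 29, 41, 99, 149, 191, 235, 234, 228, 213, 173, 144, 154, 154, 154, 154, 156, 156, 154, 155, 154, 154, 156]
149 [157, 157, 137, 65, 66, 54, 23, 23, 23, 30, 56, 80, 125, 177, 176, 173, 176, 170, 164, 159, 157, 156, 150, 151, 154, 157, 157, 158, 155, 151, 153, 159]
152 [158, 159, 159, 158, 159, 133, 39, 25, 26, 24, 66, 106, 121, 165, 162, 155, 176, 165, 155, 139, 116, 157, 159, 159, 157, 158, 158, 158, 158, 158, 159, 158]
155 [159, 160, 158, 157, 159, 130, 34, 24, 23, 23, 53, 100, 124, 147, 170, 171, 172, 172, 169, 147, 134, 155, 157, 158, 157, 161, 158, 151, 155, 158, 159, 158]
158 [158, 158, 158, 157, 158, 159, 144, 114, 102, 98, 100, 121, 135, 154, 163, 165, 169, 167, 165, 145, 134, 158, 159, 158, 159, 159, 159, 158, 158, 159, 160, 159]
161 [209, 209, 209, 208, 195, 175, 157, 125, 133, 136, 140, 141, 149, 157, 158, 159, 163, 163, 148, 122, 136, 157, 155, 157, 156, 157, 159, 158, 157, 155, 155, 156]
164 [141, 107, 134, 174, 181, 220, 230, 136, 131, 135, 139, 142, 148, 153, 153, 156, 158, 148, 128, 123, 136, 159, 158, 157, 154, 155, 157, 158, 157, 155, 157, 157]
167 [126, 130, 127, 113, 139, 220, 250, 244, 200, 129, 118, 127, 138, 145, 140, 140, 134, 113, 77, 40, 79, 159, 209, 220, 219, 217, 216, 220, 222, 223, 226, 225]
0.18 [252.89950743 166.21959828] [260.15047467 165.88750117] [245.64430987 166.55539475]
0.2 [252.57585578 161.17693045] [259.88144794 160.84485772] [245.26601744 161.51313764]
0.22 [252.24862258 156.05992875] [259.60939406 155.7279159 ] [244.88359122 156.39653066]
[254.83456566 197.29424286]
```

```bash
python3 -m handwheel '[[2,0,-25,0,0,0,0.3],[0,0,-30,0,0,0,0.3],[0,0,-30,0,0,0,0.3],[0,0,-25,0,0,0,0.3],[0,0,-10,0,0,0,0.3],[0,0,-5,0,0,0,0.3],[0,0,-5,0,0,0,0.3],[0,0,-2,0,0,0,0.3],[0,0,0,0,0,0,0.3],[0,0,0,0,0,0,0.3]]' 90
```

```text
t: 6.65
tcp_pos: [0.6619, -0.0784, 0.0908]
tool_rot: [0.189, 0.982, -0.0, 0.0]
force: [-0.7, 0.6, -2.7]
finger_gap: 0.562
gripper_force: 93.2
```

```bash
python3 -m handwheel '[[0,0,-2,0,0,0,0.3],[0,0,-2,0,0,0,0.3],[0,0,-2,0,0,0,0.3],[0,0,-1,0,0,0,0.3],[0,0,-1,0,0,0,0.3],[0,0,0,0,0,0,0.3],[0,0,0,0,0,0,0.3],[0,0,0,0,0,0,0.3],[0,0,0,0,0,0,0.3],[0,0,0,0,0,0,0.3]]' 40
```

```text
t: 7.9
tcp_pos: [0.6616, -0.0784, 0.0826]
tool_rot: [0.189, 0.982, -0.0, 0.0]
force: [-1.7, 0.5, 3.2]
finger_gap: 0.564
gripper_force: 93.5
```

```bash
python3 -m handwheel '[[0,0,0,0,0,0,0.6],[0,0,0,0,0,0,0.75],[0,0,0,0,0,0,0.9],[0,0,0,0,0,0,0.9],[0,0,10,0,0,0,0.9],[0,0,30,0,0,0,0.9],[0,0,40,0,0,0,0.9],[0,0,50,0,0,0,0.9],[-20,20,10,0,0,0,0.9],[-40,60,0,0,0,0,0.5]]' 40;  python3 -m handwheel '[[-40,60,0,0,0,0,0.5],[-40,60,0,0,0,0,0.5],[-40,60,0,0,0,0,0.5],[-40,60,0,0,0,0,0.5],[-30,60,0,0,0,0,0.5],[-7,40,0,0,0,0,0.5],[0,20,0,0,0,0,0.5],[0,0,0,0,0,0,0.5],[0,0,0,0,0,0,0.5],[0,0,0,0,0,0,0.5]]' 40; python3 - <<'E'
from meas import *
a=snap('top','t3.png');b=snap('side','s4.png');m=wood(a)
for nm,bx,z in [('wide',(150,230,195,270),.017),('narrow',(230,130,290,185),.017)]:
    for c in blobs(m,bx): print(nm,rimfit(c,z),c.mean(0))
x=np.hstack([cv2.resize(a[110:260,270:420],(400,400)),cv2.resize(b[150:300,220:370],(400,400))]);cv2.imwrite('pics/c5.png',x[:,:,::-1])
E
```

```text
t: 9.15
tcp_pos: [0.609, -0.0078, 0.225]
tool_rot: [0.191, 0.982, -0.0, 0.004]
force: [-0.9, 0.8, -0.5]
finger_gap: 0.711
gripper_force: 0.0
t: 10.4
tcp_pos: [0.4337, 0.3162, 0.2222]
tool_rot: [0.19, 0.982, -0.0, -0.0]
force: [0.6, -0.5, -0.9]
finger_gap: 0.506
gripper_force: 0.0
wide (array([0.3901, 0.3839]), np.float64(0.018)) [165.40540541 253.54054054]
narrow (array([0.6674, 0.1113]), np.float64(0.0273)) [262.98076923 160.76923077]
```

View pics/c5.png

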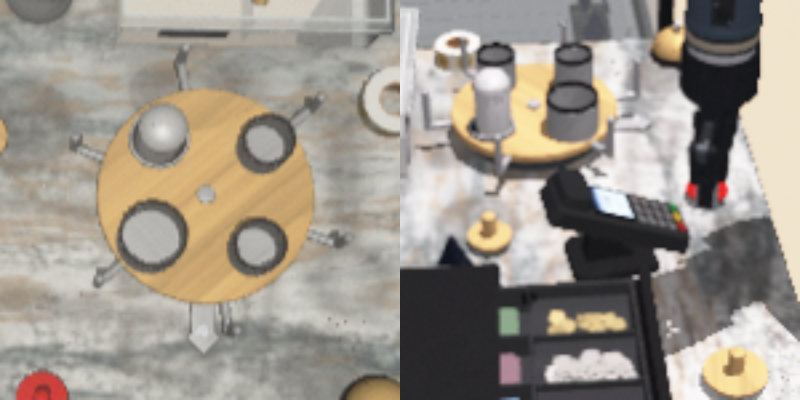

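The picture shows the shaker upright in the bay at (162,130). The wide lid is at (735,372) in the right panel and has not moved. I'll check its knob from the side view before grasping.

```bash
python3 - <<'E'
from meas import *
b=manip.snapshot('side'); m=wood(b)
for c in blobs(m,(320,260,380,320)):
    print(c.min(0),c.max(0)); P=pts_onz('side',c,.017); 
    P=P[(c[:,1]>np.median(c[:,1]))]; print(fitc(P))
print(proj('side',[.4022,.3658,.047]),proj('side',[.4022,.3658,.017]))
print(onz('top',40+392/3,120+385/3,.047))
E
```

```text
[334. 280.] [357. 298.]
(array([0.40462949, 0.36705746]), np.float64(0.03372690756728495))
[346.77309107 281.8732782 ] [346.01605189 289.15718144]
[0.40506761 0.36301966 0.047     ]
```

```bash
python3 -m handwheel '[[-16,25,0,0,0,0,0.5],[-15,25,0,0,0,0,0.5],[0,0,-40,0,0,0,0.5],[0,0,-50,0,0,0,0.5],[0,0,-50,0,0,0,0.5],[0,0,-30,0,0,0,0.5],[0,0,-20,0,0,0,0.5],[0,0,-8,0,0,0,0.5],[0,0,0,0,0,0,0.5],[0,0,0,0,0,0,0.5]]' 40; python3 -m handwheel '[[0,0,-2,0,0,0,0.5],[0,0,0,0,0,0,0.1],[0,0,0,0,0,0,0.1],[0,0,0,0,0,0,0.1],[0,0,0,0,0,0,0.1],[0,0,0,0,0,0,0.1],[0,0,0,0,0,0,0.1],[0,0,0,0,0,0,0.1],[0,0,0,0,0,0,0.1],[0,0,0,0,0,0,0.1]]' 50
```

```text
t: 11.8
tcp_pos: [0.403, 0.368, 0.0252]
tool_rot: [0.189, 0.982, 0.001, 0.001]
force: [-0.1, -0.1, -0.5]
finger_gap: 0.498
gripper_force: 0.0
t: 13.05
tcp_pos: [0.4025, 0.3678, 0.0229]
tool_rot: [0.189, 0.982, 0.0, 0.0]
force: [0.5, -0.1, 5.0]
finger_gap: 0.189
gripper_force: 48.7
```

```bash
python3 -m handwheel '[[0,0,5,0,0,0,0.1],[0,0,25,0,0,0,0.1],[0,0,45,0,0,0,0.1],[0,0,55,0,0,0,0.1],[0,0,50,0,0,0,0.1],[10,-25,0,0,0,0,0.1],[15,-50,0,0,0,0,0.1],[18,-55,0,0,0,0,0.1],[20,-55,0,0,0,0,0.1],[20,-55,0,0,0,0,0.1]]' 90;  python3 -m handwheel '[[20,-55,0,0,0,0,0.1],[20,-55,0,0,0,0,0.1],[15,-50,0,0,0,0,0.1],[10,-25,0,0,0,0,0.1],[0,-12,0,0,0,0,0.1],[0,0,-20,0,0,0,0.1],[0,0,-20,0,0,0,0.1],[0,0,0,0,0,0,0.1],[0,0,0,0,0,0,0.1],[0,0,0,0,0,0,0.1]]' 90; python3 - <<'E'
from h import *
b=snap('side','s5.png')
cv2.imwrite('pics/c6.png',cv2.resize(b[110:230,220:340],(600,600),interpolation=cv2.INTER_CUBIC)[:,:,::-1])
E
```

```text
t: 14.3
tcp_pos: [0.4853, 0.1259, 0.2022]
tool_rot: [0.189, 0.982, -0.0, -0.0]
force: [0.8, 0.5, -0.8]
finger_gap: 0.177
gripper_force: 88.0
t: 15.55
tcp_pos: [0.5508, -0.0692, 0.1632]
tool_rot: [0.188, 0.982, -0.0, 0.001]
force: [0.1, 0.2, 0.1]
finger_gap: 0.179
gripper_force: 88.0
```

View pics/c6.png

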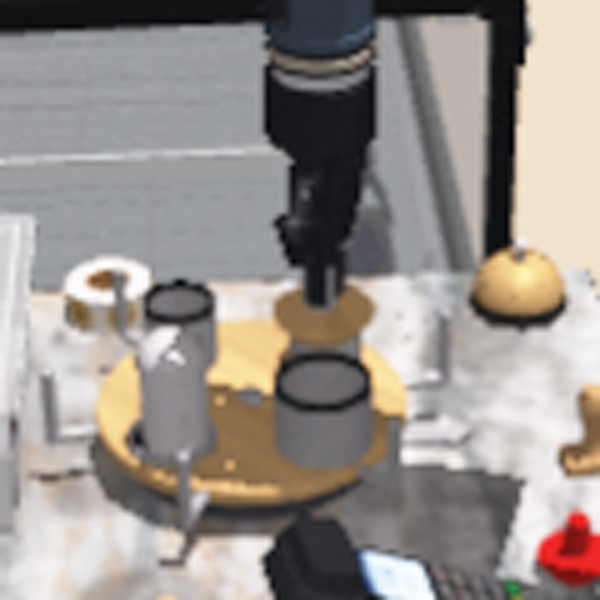

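```bash
python3 - <<'E'
from h import *
for u,z in((324.5,.155),(323,.096)):
    print(z,[ (onz('side',220+u/5,0,0)*0+ (lambda o,d:o+d*((-.0692-o[1])/d[1]))(*ray('side',220+u/5,v))).round(4) for v in ((110+318/5),(110+382/5))])
a=manip.snapshot('side');h=cv2.cvtColor(a,cv2.COLOR_RGB2HSV);m=cv2.inRange(h,(8,60,60),(25,255,255))
for v in range(168,178):print(v,np.where(m[v,270:300])[0]+270)
g=cv2.cvtColor(a,cv2.COLOR_RGB2GRAY)
for v in range(183,192,1):print(v,np.where(g[v,270:300]<80)[0]+270)
E
```

```text
0.155 [array([ 0.5505, -0.0692,  0.1497]), array([ 0.5512, -0.0692,  0.0966])]
0.096 [array([ 0.5515, -0.0692,  0.1498]), array([ 0.5523, -0.0692,  0.0966])]
168 [277 278 279 280 288 289 290 291]
169 [276 277 278 279 280 287 288 289 290 291 292 293]
170 [275 276 277 278 279 280 287 288 289 290 291 292 293]
171 [275 276 277 278 279 280 281 287 288 289 290 291 292 293 294]
172 [275 276 277 278 279 280 281 282 283 284 285 286 287 288 289 290 291 292
 293 294]
173 [274 275 276 277 278 279 280 281 282 283 284 285 286 287 288 289 290 291
 292 293]
174 [270 271 272 273 274 275 276 277 278 279 280 281 282 283 284 285 286 287
 288 289 290 291 292 293]
175 [270 271 272 273 274 275 276 277 278 279 280 281 282 283 284 285 286 287
 288 289 290 291 292]
176 [270 271 272 273 274 275 276 277 278 279 280 281 282 283 284 285 286 287
 288 289 290 291]
177 [270 271 272 273 274 275 276 277 278 279 280 281 282 283 284 285 286 287
 288 289 290]
183 [276 277 278 290 291 292]
184 [276 277 292 293]
185 [275 276 293]
186 [275 276 293]
187 [275 276 292 293]
188 [275 276 291 292 293]
189 [275 276 277 278 290 291 292 293]
190 [276 277 278 279 280 281 282 286 287 288 289 290 291 292]
191 [278 279 280 281 282 283 284 285 286 287 288 289 290]
```

```bash
python3 - <<'E'
from meas import *
a=manip.snapshot('side');g=cv2.cvtColor(a,cv2.COLOR_RGB2GRAY).astype(int)
print('col 284',g[176:196,284].tolist()); print('col284 lid',a[160:182,290].tolist())
for dy in(-.004,0,.004): print(dy,proj('side',[.5515,-.0692+dy-.036,.098]),proj('side',[.5515,-.0692+dy+.036,.098]),'lid front',proj('side',[.5508,-.0692+dy+.036,.1525]))
print(rimfit(np.array([[0,0]]),.1) if 0 else '')
t=cv2.imread('pics/t3.png')[:,:,::-1]
d=cv2.inRange(t,(0,0,0),(85,80,80))
for bx,n in(((312,180,345,214),'wide'),((352,185,384,214),'back'),((355,145,390,180),'left')):
  for c in blobs(d,bx,30): print(n,rimfit(c,.098),c.min(0),c.max(0))
E
```

```text
col 284 [117, 118, 103, 94, 66, 30, 77, 108, 109, 109, 111, 108, 108, 109, 83, 32, 72, 111, 113, 110]
col284 lid [[82, 83, 91], [81, 82, 90], [82, 82, 91], [84, 84, 91], [82, 83, 91], [152, 142, 138], [194, 178, 164], [146, 124, 102], [141, 110, 75], [141, 110, 74], [142, 110, 75], [141, 110, 74], [139, 109, 73], [139, 109, 74], [138, 107, 73], [137, 108, 72], [130, 103, 72], [120, 103, 87], [123, 117, 117], [125, 122, 123], [115, 112, 116], [79, 77, 79]]
-0.004 [284.12466255 180.03411759] [285.39359307 191.07124622] lid front [285.38049138 177.80403081]
0 [284.19271066 180.62600638] [285.46692297 191.70905857] lid front [285.45530012 178.42636516]
0.004 [284.26103791 181.22032223] [285.54056299 192.34956727] lid front [285.53043353 179.05140735]
```

```bash
python3 -m handwheel '[[1,0,-15,0,0,0,0.1],[0,0,-15,0,0,0,0.1],[0,0,-8,0,0,0,0.1],[0,0,-2,0,0,0,0.1],[0,0,-2,0,0,0,0.1],[0,0,-2,0,0,0,0.1],[0,0,-1,0,0,0,0.1],[0,0,0,0,0,0,0.1],[0,0,0,0,0,0,0.1],[0,0,0,0,0,0,0.1]]' 90
```

```text
t: 16.95
tcp_pos: [0.5513, -0.0694, 0.1174]
tool_rot: [0.189, 0.982, -0.0, 0.0]
force: [-0.1, -0.4, -0.7]
finger_gap: 0.179
gripper_force: 88.0
```

```bash
python3 -m handwheel '[[0,0,-1,0,0,0,0.1],[0,0,-1,0,0,0,0.1],[0,0,-1,0,0,0,0.1],[0,0,-1,0,0,0,0.1],[0,0,-1,0,0,0,0.1],[0,0,0,0,0,0,0.1],[0,0,0,0,0,0,0.1],[0,0,0,0,0,0,0.1],[0,0,0,0,0,0,0.1],[0,0,0,0,0,0,0.1]]' 90
```

```text
t: 18.2
tcp_pos: [0.5513, -0.0694, 0.1123]
tool_rot: [0.189, 0.982, -0.0, 0.0]
force: [-0.2, -0.3, -1.3]
finger_gap: 0.177
gripper_force: 88.0
```

```bash
python3 -m handwheel '[[0,0,-1,0,0,0,0.1],[0,0,-1,0,0,0,0.1],[0,0,-1,0,0,0,0.1],[0,0,-1,0,0,0,0.1],[0,0,-1,0,0,0,0.1],[0,0,-1,0,0,0,0.1],[0,0,-1,0,0,0,0.1],[0,0,-1,0,0,0,0.1],[0,0,0,0,0,0,0.1],[0,0,0,0,0,0,0.1]]' 90
```

```text
t: 19.45
tcp_pos: [0.5513, -0.0694, 0.1051]
tool_rot: [0.189, 0.982, -0.0, 0.0]
force: [-1.6, 1.1, 5.4]
finger_gap: 0.177
gripper_force: 88.1
```

```bash
python3 -m handwheel '[[0,0,-1,0,0,0,0.1],[0,0,-1,0,0,0,0.1],[0,0,-1,0,0,0,0.1],[0,0,0,0,0,0,0.1],[0,0,0,0,0,0,0.1],[0,0,0,0,0,0,0.1],[0,0,0,0,0,0,0.1],[0,0,0,0,0,0,0.1],[0,0,0,0,0,0,0.1],[0,0,0,0,0,0,0.1]]' 90
```

```text
t: 20.7
tcp_pos: [0.5514, -0.0693, 0.103]
tool_rot: [0.189, 0.982, -0.0, 0.0]
force: [-2.3, 1.0, 10.5]
finger_gap: 0.179
gripper_force: 89.1
```

```bash
python3 -m handwheel '[[0,0,-1,0,0,0,0.1],[0,0,-1,0,0,0,0.1],[0,0,-1,0,0,0,0.1],[0,0,0,0,0,0,0.1],[0,0,0,0,0,0,0.1],[0,0,0,0,0,0,0.1],[0,0,0,0,0,0,0.1],[0,0,0,0,0,0,0.1],[0,0,0,0,0,0,0.1],[0,0,0,0,0,0,0.1]]' 90
```

```text
t: 21.95
tcp_pos: [0.5518, -0.069, 0.1028]
tool_rot: [0.189, 0.982, 0.0, 0.001]
force: [-6.8, 3.4, 28.9]
finger_gap: 0.175
gripper_force: 91.2
```

```bash
python3 -m handwheel '[[0,0,3,0,0,0,0.1],[0,0,2,0,0,0,0.1],[0,0,0,0,0,0,0.4],[0,0,0,0,0,0,0.4],[0,0,0,0,0,0,0.4],[0,0,15,0,0,0,0.4],[0,0,40,0,0,0,0.4],[0,0,40,0,0,0,0.4],[10,20,5,0,0,0,0.5],[20,40,0,0,0,0,0.5]]' 40;  python3 -m handwheel '[[25,40,0,0,0,0,0.5],[25,40,0,0,0,0,0.5],[25,30,0,0,0,0,0.5],[11,10,0,0,0,0,0.5],[0,0,0,0,0,0,0.5],[0,0,-40,0,0,0,0.5],[0,0,-40,0,0,0,0.5],[0,0,-30,0,0,0,0.5],[0,0,0,0,0,0,0.5],[0,0,0,0,0,0,0.5]]' 40; python3 - <<'E'
from meas import *
b=snap('side','s6.png');m=wood(b)
cv2.imwrite('pics/c7.png',cv2.resize(b[130:260,200:340],(700,650),interpolation=cv2.INTER_CUBIC)[:590,:,::-1])
for c in blobs(m,(235,215,275,255),30): print(c.min(0),c.max(0))
print(proj('side',[.6675,.1112,.017]),proj('side',[.6675,.1112+.028,.0145]))
E
```

```text
t: 23.2
tcp_pos: [0.5822, -0.0102, 0.2058]
tool_rot: [0.19, 0.982, -0.0, 0.002]
force: [0.5, 0.3, -0.6]
finger_gap: 0.504
gripper_force: 0.0
t: 24.45
tcp_pos: [0.6678, 0.1096, 0.0947]
tool_rot: [0.189, 0.982, 0.0, 0.001]
force: [0.5, -0.3, 0.7]
finger_gap: 0.504
gripper_force: 0.0
[246. 230.] [261. 243.]
[253.70078088 237.86169667] [253.80659953 243.92149599]
```

View pics/c7.png

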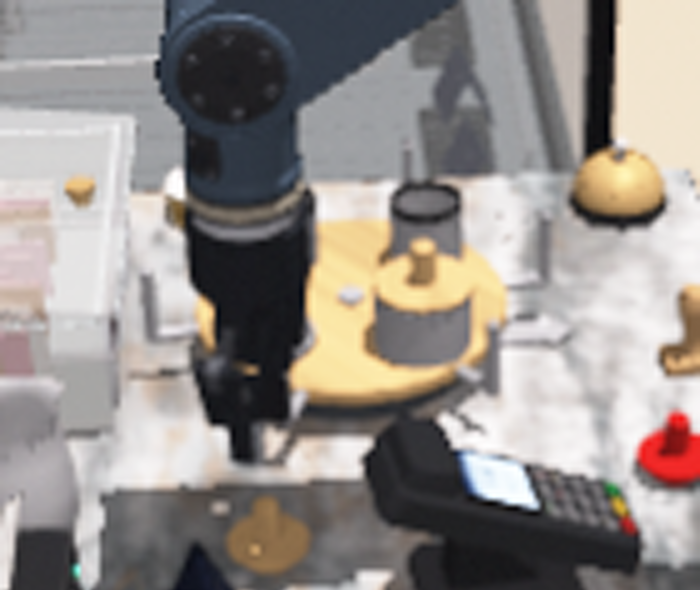

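The wide lid sits flush on its tub at (420,285). The narrow lid is at (268,540), where predicted, below the fingers.

```bash
python3 -m handwheel '[[0,1,-25,0,0,0,0.5],[0,0,-25,0,0,0,0.5],[0,0,-15,0,0,0,0.5],[0,0,-7,0,0,0,0.5],[0,0,0,0,0,0,0.5],[0,0,0,0,0,0,0.1],[0,0,0,0,0,0,0.1],[0,0,0,0,0,0,0.1],[0,0,0,0,0,0,0.1],[0,0,0,0,0,0,0.1]]' 50; python3 -m handwheel '[[0,0,0,0,0,0,0.1],[0,0,0,0,0,0,0.1],[0,0,0,0,0,0,0.1],[0,0,0,0,0,0,0.1],[0,0,0,0,0,0,0.1],[0,0,0,0,0,0,0.1],[0,0,0,0,0,0,0.1],[0,0,0,0,0,0,0.1],[0,0,0,0,0,0,0.1],[0,0,0,0,0,0,0.1]]' 50
```

```text
t: 25.75
tcp_pos: [0.6681, 0.1116, 0.0224]
tool_rot: [0.189, 0.982, 0.0, 0.001]
force: [-0.4, 0.0, 5.1]
finger_gap: 0.19
gripper_force: 49.0
t: 27.0
tcp_pos: [0.6681, 0.1116, 0.0224]
tool_rot: [0.189, 0.982, 0.0, 0.001]
force: [-0.2, -0.4, 5.9]
finger_gap: 0.189
gripper_force: 49.0
```

```bash
python3 -m handwheel '[[0,0,5,0,0,0,0.1],[0,0,25,0,0,0,0.1],[0,0,45,0,0,0,0.1],[0,0,50,0,0,0,0.1],[0,0,40,0,0,0,0.1],[-8,-18,0,0,0,0,0.1],[-20,-45,0,0,0,0,0.1],[-22,-50,0,0,0,0,0.1],[-22,-50,0,0,0,0,0.1],[-22,-50,0,0,0,0,0.1]]' 90;  python3 -m handwheel '[[-18,-44,0,0,0,0,0.1],[-10,-24,0,0,0,0,0.1],[-4,-10,0,0,0,0,0.1],[0,0,0,0,0,0,0.1],[0,0,-15,0,0,0,0.1],[0,0,-15,0,0,0,0.1],[0,0,0,0,0,0,0.1],[0,0,0,0,0,0,0.1],[0,0,0,0,0,0,0.1],[0,0,0,0,0,0,0.1]]' 90; python3 - <<'E'
from meas import *
b=snap('side','s7.png');g=cv2.cvtColor(b,cv2.COLOR_RGB2GRAY)
cv2.imwrite('pics/c8.png',cv2.resize(b[120:220,240:340],(600,600),interpolation=cv2.INTER_CUBIC)[:,:,::-1])
T=[.5417,-.1792]
print('ring',proj('side',T+[.098]),proj('side',[T[0]+.028,T[1],.098]),proj('side',[T[0],T[1]+.028,.098]),proj('side',[T[0],T[1]-.028,.098]))
print('lid',proj('side',T+[.150]),proj('side',[T[0]+.028,T[1],.150]))
m=cv2.inRange(cv2.cvtColor(b,cv2.COLOR_RGB2HSV),(8,60,60),(25,255,255))
for v in range(148,166):print(v,np.where(m[v,270:300])[0]+270)
for v in range(163,176):print(v,np.where(g[v,270:300]<80)[0]+270)
E
```

```text
t: 28.25
tcp_pos: [0.5705, -0.1028, 0.1844]
tool_rot: [0.189, 0.982, 0.0, -0.002]
force: [0.4, -0.5, -0.7]
finger_gap: 0.175
gripper_force: 87.9
t: 29.5
tcp_pos: [0.5416, -0.1795, 0.1568]
tool_rot: [0.189, 0.982, -0.0, 0.0]
force: [-0.5, -0.9, 0.1]
finger_gap: 0.175
gripper_force: 88.0
ring [285.58621757 169.93847425] [278.12867748 170.27170947] [286.0717318  173.84346089] [285.11394055 166.14042485]
lid [285.39804569 157.82652129] [277.8045897 158.1559979]
148 []
149 []
150 []
151 []
152 []
153 []
154 [289]
155 [280 281 288 289 290 291]
156 [279 280 281 288 289 290 291 292]
157 [278 279 280 281 282 287 288 289 290 291 292]
158 [278 279 280 281 282 283 284 285 286 287 288 289 290 291 292]
159 [279 280 281 282 283 284 285 286 287 288 289 290 291]
160 [280 281 282 283 284 285 286 287 288 289 290]
161 [281 282 283 284 285 286 287 288 289]
162 [282 283 284 285 286 287 288]
163 [285 286]
164 []
165 []
163 [288]
164 []
165 []
166 [281 282 285 286]
167 [280 281 282 283 284 285 286 287 288 289]
168 [279 280 281 289 290 291]
169 [279 290 291]
170 [279 291]
171 [278 279 290 291]
172 [279 280 281 288 289 290 291]
173 [279 280 281 282 283 284 285 286 287 288 289 290]
174 [281 282 283 284 285 286 287 288]
175 []
```

View pics/c8.png

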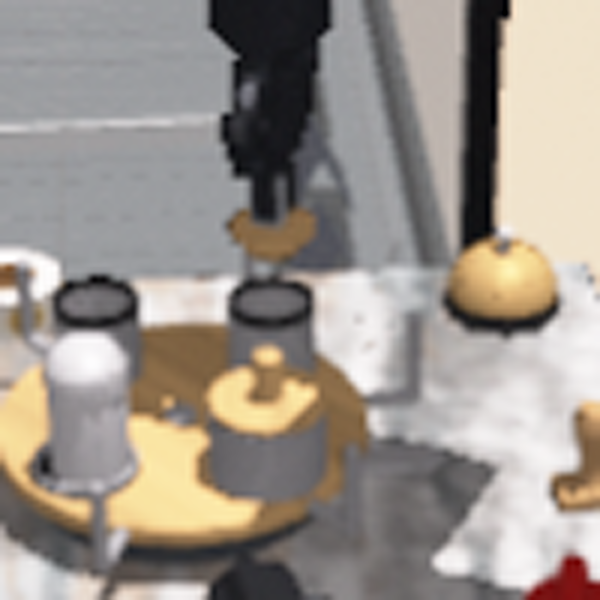

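Here the lid is at (272,235), slightly forward of the tub mouth at (272,303). I shift 1.5 mm in +x and lower.

```bash
python3 -m handwheel '[[1.5,0,-15,0,0,0,0.1],[0,0,-15,0,0,0,0.1],[0,0,-4,0,0,0,0.1],[0,0,-2,0,0,0,0.1],[0,0,-2,0,0,0,0.1],[0,0,-2,0,0,0,0.1],[0,0,-2,0,0,0,0.1],[0,0,-2,0,0,0,0.1],[0,0,0,0,0,0,0.1],[0,0,0,0,0,0,0.1]]' 90
```

```text
t: 30.8
tcp_pos: [0.5428, -0.1794, 0.1123]
tool_rot: [0.189, 0.982, -0.0, 0.0]
force: [-0.5, 0.1, -0.5]
finger_gap: 0.182
gripper_force: 88.0
```

```bash
python3 -m handwheel '[[0,0,-1,0,0,0,0.1],[0,0,-1,0,0,0,0.1],[0,0,-1,0,0,0,0.1],[0,0,-1,0,0,0,0.1],[0,0,-1,0,0,0,0.1],[0,0,0,0,0,0,0.1],[0,0,0,0,0,0,0.1],[0,0,0,0,0,0,0.1],[0,0,0,0,0,0,0.1],[0,0,0,0,0,0,0.1]]' 90
```

```text
t: 32.05
tcp_pos: [0.5428, -0.1795, 0.108]
tool_rot: [0.189, 0.982, -0.0, 0.0]
force: [-1.3, 0.6, 5.7]
finger_gap: 0.178
gripper_force: 88.3
```

```bash
python3 -m handwheel '[[0,0,-1,0,0,0,0.1],[0,0,-1,0,0,0,0.1],[0,0,-1,0,0,0,0.1],[0,0,-1,0,0,0,0.1],[0,0,-1,0,0,0,0.1],[0,0,-1,0,0,0,0.1],[0,0,0,0,0,0,0.1],[0,0,0,0,0,0,0.1],[0,0,0,0,0,0,0.1],[0,0,0,0,0,0,0.1]]' 90
```

```text
t: 33.3
tcp_pos: [0.543, -0.1797, 0.1025]
tool_rot: [0.189, 0.982, -0.0, 0.0]
force: [-1.4, 1.3, 9.8]
finger_gap: 0.177
gripper_force: 89.1
```

```bash
python3 -m handwheel '[[0,0,-1,0,0,0,0.1],[0,0,-1,0,0,0,0.1],[0,0,-1,0,0,0,0.1],[0,0,0,0,0,0,0.1],[0,0,0,0,0,0,0.1],[0,0,0,0,0,0,0.1],[0,0,0,0,0,0,0.1],[0,0,0,0,0,0,0.1],[0,0,0,0,0,0,0.1],[0,0,0,0,0,0,0.1]]' 90
```

```text
t: 34.55
tcp_pos: [0.5437, -0.1805, 0.1023]
tool_rot: [0.188, 0.982, -0.001, 0.002]
force: [-6.5, 0.4, 25.3]
finger_gap: 0.176
gripper_force: 91.0
```

```bash
python3 -m handwheel '[[0,0,3,0,0,0,0.1],[0,0,2,0,0,0,0.1],[0,0,0,0,0,0,0.4],[0,0,0,0,0,0,0.4],[0,0,0,0,0,0,0.4],[0,0,15,0,0,0,0.4],[0,0,40,0,0,0,0.4],[0,0,50,0,0,0,0.3],[-20,40,10,0,0,0,0],[0,50,0,0,0,0,0]]' 40;  python3 -m handwheel '[[0,50,0,0,0,0,0],[0,60,0,0,0,0,0],[0,60,0,0,0,0,0],[0,60,0,0,0,0,0],[0,40,0,0,0,0,0],[0,20,0,0,0,0,0],[0,0,0,0,0,0,0],[0,0,0,0,0,0,0],[0,0,0,0,0,0,0],[0,0,0,0,0,0,0]]' 40; python3 - <<'E'
from meas import *
a=snap('top','t4.png');snap('side','s8.png')
cv2.imwrite('pics/c9.png',cv2.resize(a[110:260,270:420],(600,600),interpolation=cv2.INTER_CUBIC)[:,:,::-1])
C=np.array([.601,-.1285])
f=lambda d:C+.15*np.array([np.cos(np.radians(d)),np.sin(np.radians(d))])
print(f(48))
for k in range(48,204,6): print(k+6,((f(k+6)-f(k))*1000).round(1))
E
```

```text
t: 35.8
tcp_pos: [0.5227, -0.0895, 0.2209]
tool_rot: [0.19, 0.982, -0.0, 0.002]
force: [1.0, 0.8, 0.4]
finger_gap: 0.001
gripper_force: 0.0
t: 37.05
tcp_pos: [0.523, 0.1995, 0.2183]
tool_rot: [0.19, 0.982, -0.0, -0.0]
force: [0.2, 0.0, -0.1]
finger_gap: 0.003
gripper_force: 0.0
[ 0.70136959 -0.01702828]
54 [-12.2   9.9]
60 [-13.2   8.6]
66 [-14.    7.1]
72 [-14.7   5.6]
78 [-15.2   4.1]
84 [-15.5   2.5]
90 [-15.7   0.8]
96 [-15.7  -0.8]
102 [-15.5  -2.5]
108 [-15.2  -4.1]
114 [-14.7  -5.6]
120 [-14.   -7.1]
126 [-13.2  -8.6]
132 [-12.2  -9.9]
138 [-11.1 -11.1]
144 [ -9.9 -12.2]
150 [ -8.6 -13.2]
156 [ -7.1 -14. ]
162 [ -5.6 -14.7]
168 [ -4.1 -15.2]
174 [ -2.5 -15.5]
180 [ -0.8 -15.7]
186 [  0.8 -15.7]
192 [  2.5 -15.5]
198 [  4.1 -15.2]
204 [  5.6 -14.7]
```

View pics/c9.png

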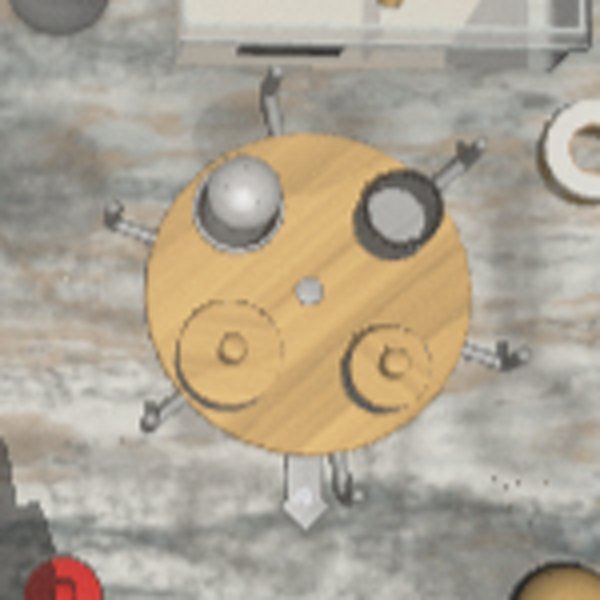

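```bash
python3 -m handwheel '[[25,-30,0,0,0,0,0],[35,-45,0,0,0,0,0],[35,-45,0,0,0,0,0],[35,-45,0,0,0,0,0],[26,-32,0,0,0,0,0],[10,-10,0,0,0,0,0],[0,0,-40,0,0,0,0],[0,0,-40,0,0,0,0],[0,0,-40,0,0,0,0],[0,0,-23,0,0,0,0]]' 40;  python3 -m handwheel '[[-13.2,8.6,0,0,0,0,0],[-14,7.1,0,0,0,0,0],[-14.7,5.6,0,0,0,0,0],[-15.2,4.1,0,0,0,0,0],[-15.5,2.5,0,0,0,0,0],[-15.7,0.8,0,0,0,0,0],[-15.7,-0.8,0,0,0,0,0],[-15.5,-2.5,0,0,0,0,0],[-15.2,-4.1,0,0,0,0,0],[-14.7,-5.6,0,0,0,0,0]]' 40
```

```text
t: 38.4
tcp_pos: [0.6865, -0.0049, 0.0728]
tool_rot: [0.188, 0.982, 0.0, -0.002]
force: [-1.0, -0.0, 0.6]
finger_gap: -0.001
gripper_force: 0.0
t: 39.65
tcp_pos: [0.5394, 0.01, 0.0759]
tool_rot: [0.188, 0.982, 0.0, 0.001]
force: [1.4, -0.6, 0.2]
finger_gap: -0.0
gripper_force: 0.4
```

```bash
python3 -m handwheel '[[-14,-7.1,0,0,0,0,0],[-13.2,-8.6,0,0,0,0,0],[-12.2,-9.9,0,0,0,0,0],[-11.1,-11.1,0,0,0,0,0],[-9.9,-12.2,0,0,0,0,0],[-8.6,-13.2,0,0,0,0,0],[-7.1,-14,0,0,0,0,0],[-5.6,-14.7,0,0,0,0,0],[-2,-7,0,0,0,0,0],[0,0,0,0,0,0,0]]' 40; python3 - <<'E'
from meas import *
a=snap('top','t5.png');b=snap('side','s9.png')
x=np.hstack([cv2.resize(a[110:260,270:420],(400,400)),cv2.resize(b[150:300,220:370],(400,400))]);cv2.imwrite('pics/c10.png',x[:,:,::-1])
E
```

```text
t: 40.9
tcp_pos: [0.4554, -0.0891, 0.0752]
tool_rot: [0.189, 0.982, 0.0, -0.0]
force: [0.3, -0.5, 0.0]
finger_gap: 0.001
gripper_force: 0.0
```

View pics/c10.png

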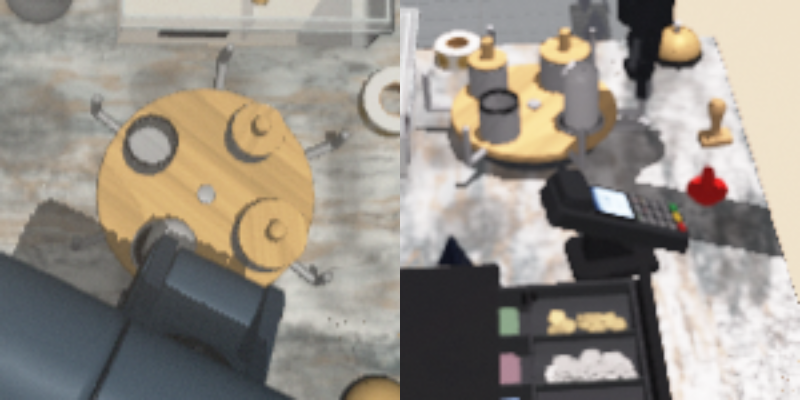

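The turn is working. Post tops are visible at about (95,102), (225,52), (340,138) and (322,278), and the shaker is near (165,235).

```bash
python3 - <<'E'
from meas import *
C=np.array([.601,-.1285])
for p in[(95,102),(225,52),(340,138),(322,278)]:
    P=onz('top',270+p[0]*.375,110+p[1]*.375,.097)[:2]-C; print(np.degrees(np.arctan2(P[1],P[0])).round(1),np.hypot(*P).round(3))
# pointer axis from t4: bright steel edges rows
a=cv2.imread('pics/t4.png'); g=cv2.cvtColor(a,cv2.COLOR_BGR2GRAY)
for v in range(225,243): print(v,g[v,336:358].tolist())
E
```

```text
53.8 0.148
-6.1 0.144
-68.0 0.145
-128.4 0.147
225 [196, 201, 202, 204, 209, 126, 197, 195, 190, 191, 186, 187, 187, 183, 172, 209, 132, 137, 171, 160, 164, 196]
226 [194, 191, 192, 196, 200, 121, 196, 195, 194, 191, 187, 187, 189, 186, 171, 200, 184, 132, 159, 171, 160, 196]
227 [182, 179, 182, 189, 195, 139, 200, 196, 191, 188, 187, 187, 189, 189, 163, 197, 203, 127, 148, 178, 156, 193]
228 [178, 179, 181, 190, 196, 151, 198, 195, 194, 192, 186, 191, 188, 188, 158, 189, 200, 117, 146, 191, 155, 143]
229 [172, 172, 179, 184, 191, 151, 199, 195, 194, 190, 186, 186, 191, 186, 157, 181, 189, 109, 140, 185, 159, 104]
230 [172, 166, 180, 179, 182, 138, 200, 195, 193, 192, 186, 188, 190, 187, 150, 158, 163, 101, 134, 173, 129, 96]
231 [171, 168, 176, 177, 172, 133, 200, 197, 194, 191, 198, 190, 191, 189, 144, 141, 148, 97, 119, 157, 107, 99]
232 [176, 174, 172, 163, 160, 122, 197, 195, 203, 210, 214, 200, 190, 188, 146, 136, 148, 97, 104, 151, 107, 89]
233 [181, 171, 164, 154, 150, 120, 198, 200, 215, 212, 211, 213, 188, 188, 140, 131, 140, 122, 95, 112, 87, 84]
234 [185, 168, 166, 162, 1
[... 301 characters left out ...]
 113, 107]
237 [182, 174, 164, 149, 133, 175, 205, 198, 197, 196, 195, 186, 184, 186, 181, 147, 132, 137, 150, 156, 152, 139]
238 [149, 147, 145, 139, 133, 131, 169, 202, 202, 198, 191, 191, 189, 186, 145, 135, 141, 142, 149, 163, 155, 142]
239 [129, 125, 130, 133, 132, 125, 126, 168, 204, 194, 194, 195, 188, 148, 126, 134, 140, 139, 135, 146, 145, 137]
240 [130, 125, 129, 132, 135, 133, 128, 128, 165, 197, 196, 194, 150, 123, 127, 129, 130, 133, 130, 132, 132, 136]
241 [131, 130, 138, 141, 144, 142, 141, 133, 132, 162, 200, 152, 126, 126, 121, 129, 131, 138, 142, 138, 142, 146]
242 [146, 151, 161, 156, 157, 159, 156, 145, 140, 130, 150, 125, 126, 127, 128, 143, 147, 154, 157, 155, 156, 156]
```

```bash
python3 - <<'E'
from meas import *
C=np.array([.601,-.1285])
T=onz('top',346,242.3,.007)[:2];S=onz('top',345.6,226,.007)[:2]
for a,b in((C,T),(S,T),(C,S)): d=b-a;print(np.degrees(np.arctan2(d[1],d[0]))%360,np.hypot(*d))
f=lambda d:C+.15*np.array([np.cos(np.radians(d)),np.sin(np.radians(d))])
k=165
for e in(171,177,183,189,194,198): print(e,((f(e)-f(k))*1000).round(1));k=e
# post-axis height / disc centre via boss (hub) at its top ~z .05
print(onz('top',270+309.5/4,110+291.5/4,.05))
E
```

```text
181.7349930268936 0.16597859515656327
181.82976282724593 0.047043214454298606
181.69750821006053 0.11893547050765702
171 [ -3.3 -15.4]
177 [ -1.6 -15.6]
183 [  0.  -15.7]
189 [  1.6 -15.6]
194 [  2.6 -12.8]
198 [  2.9 -10.1]
[ 0.60128972 -0.13111818  0.05      ]
```

```bash
python3 -m handwheel '[[-3.3,-15.4,0,0,0,0,0],[-1.6,-15.6,0,0,0,0,0],[0,-15.7,0,0,0,0,0],[1.6,-15.6,0,0,0,0,0],[2.6,-12.8,0,0,0,0,0],[2.9,-10,0,0,0,0,0],[1,-3,0,0,0,0,0],[0,0,0,0,0,0,0],[0,0,0,0,0,0,0],[0,0,0,0,0,0,0]]' 40; python3 - <<'E'
from meas import *
C=np.array([.601,-.1285]);p=manip.sense()['tcp_pos'][:2]-C;print(np.degrees(np.arctan2(p[1],p[0]))%360,np.hypot(*p))
E
```

```text
t: 42.25
tcp_pos: [0.4587, -0.1761, 0.0753]
tool_rot: [0.188, 0.982, 0.0, -0.0]
force: [-0.8, 1.0, -0.7]
finger_gap: -0.001
gripper_force: 0.0
198.49852431819806 0.15005953645780218
```

```bash
python3 -m handwheel '[[-2,6,0,0,0,0,0],[0,6,0,0,0,0,0],[0,0,30,0,0,0,0],[0,0,50,0,0,0,0],[0,20,50,0,0,0,0],[0,60,0,0,0,0,0],[0,60,0,0,0,0,0],[0,60,0,0,0,0,0],[0,60,0,0,0,0,0],[0,40,0,0,0,0,0]]' 40; python3 -m handwheel '[[0,40,0,0,0,0,0],[0,20,0,0,0,0,0],[0,0,0,0,0,0,0],[0,0,0,0,0,0,0],[0,0,0,0,0,0,0],[0,0,0,0,0,0,0],[0,0,0,0,0,0,0],[0,0,0,0,0,0,0],[0,0,0,0,0,0,0],[0,0,0,0,0,0,0]]' 40; python3 - <<'E'
from meas import *
a=snap('top','t6.png');b=snap('side','s10.png')
x=np.hstack([cv2.resize(a[110:260,270:420],(600,600),interpolation=cv2.INTER_CUBIC),cv2.resize(b[150:230,210:295],(200,190))if 0 else np.zeros((600,0,3),np.uint8)]);
s=cv2.resize(b[160:240,215:295],(200,200),interpolation=cv2.INTER_CUBIC)
x=np.hstack([x,np.vstack([s,np.zeros((400,200,3),np.uint8)])]);cv2.imwrite('pics/c11.png',x[:,:,::-1])
E
```

```text
t: 43.5
tcp_pos: [0.4558, 0.1382, 0.2053]
tool_rot: [0.188, 0.982, 0.0, -0.0]
force: [0.2, 0.1, 0.8]
finger_gap: -0.001
gripper_force: 0.0
t: 44.75
tcp_pos: [0.4569, 0.1954, 0.2053]
tool_rot: [0.189, 0.982, -0.0, -0.0]
force: [0.5, 0.0, -0.6]
finger_gap: -0.004
gripper_force: 0.0
```

View pics/c11.png

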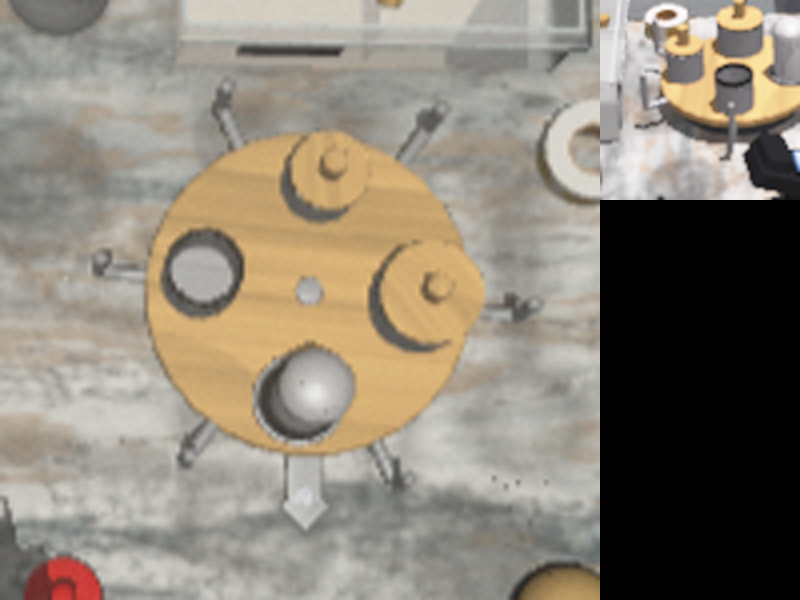

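The last view shows the bay and shaker nearly over the pointer tip (305,528). The lids sit level at (335,165) and (435,288). The post tops are at (226,90), (440,107), (533,303), (402,482), (187,460) and (100,258).

```bash
python3 - <<'E'
from meas import *
C=np.array([.601,-.1285])
ref=[(275,75),(112,212),(476,150),(520,355),(352,494),(150,424)]
for L in(ref,[(226,90),(440,107),(533,303),(402,482),(187,460),(100,258)]):
    P=np.array([onz('top',270+p[0]/4,110+p[1]/4,.097)[:2] for p in L]); c=fitc(P)
    d=P-c[0];an=np.degrees(np.arctan2(d[:,1],d[:,0]));z=np.exp(1j*np.radians(an*6)).mean();print(c,(an%60).round(1),(np.degrees(np.angle(z))/6)%60)
a=cv2.imread('pics/t6.png')[:,:,::-1]; m=wood(a)
# open tub ring (dark), and shaker blob
dk=cv2.inRange(a,(0,0,0),(95,90,90))
for c in blobs(dk,(305,160,335,195),30):
    ctr,r=rimfit(c,.085); d=ctr-C;print('tub_left dark',ctr,r,(np.degrees(np.arctan2(d[1],d[0]))+90)%360)
def dome(f,u,v):
    pass
for q,z in(((313,386),.125),((299,396),.05)):
    P=onz('top',270+q[0]/4,110+q[1]/4,z)[:2];d=P-C;print('bay/shaker',P,np.degrees(np.arctan2(d[1],d[0]))%360,np.hypot(*d))
for n,q in(('wide',(437,287)),('back',(334,163))):
    P=onz('top',270+q[0]/4,110+q[1]/4,.127)[:2];d=P-C;print(n,P,np.degrees(np.arctan2(d[1],d[0]))%360,np.hypot(*d))
E
```

```text
(array([ 0.59932944, -0.12818879]), np.float64(0.1478854150591969)) [10.7 11.4 10.6 11.7 10.6 12. ] 11.182899000902133
(array([ 0.5998369 , -0.12974899]), np.float64(0.14966139198806008)) [25.2 25.8 25.8 23.6 25.1 24.6] 25.005690165405497
bay/shaker [ 0.524898   -0.12499056] 177.35967508395902 0.07618287494458734
bay/shaker [ 0.52655979 -0.12426526] 176.74407496639893 0.07456056346752908
wide [ 0.59349598 -0.20751272] 264.5747572762878 0.079368260466646
back [ 0.67710758 -0.13788011] 352.9738422370525 0.07668344469813433
```

Posts, lids and shaker together put the bay at about 175.3°, and the target is 181.75°. I'll push about 6.5° further.

```bash
python3 -m handwheel '[[0,-30,0,0,0,0,0],[0,-55,0,0,0,0,0],[0,-55,0,0,0,0,0],[0,-55,0,0,0,0,0],[0,-55,0,0,0,0,0],[0,-55,0,0,0,0,0],[0,-40,0,0,0,0,0],[0,-14,0,0,0,0,0],[0,0,-40,0,0,0,0],[0,0,-40,0,0,0,0]]' 40; python3 -m handwheel '[[0,0,-35,0,0,0,0],[0,0,-15,0,0,0,0],[0,-6,0,0,0,0,0],[1.5,-6,0,0,0,0,0],[2,-6,0,0,0,0,0],[2,-5,0,0,0,0,0],[2.5,-5,0,0,0,0,0],[0,0,0,0,0,0,0],[0,0,0,0,0,0,0],[0,0,0,0,0,0,0]]' 40;python3 - <<'E'
from meas import *
C=np.array([.601,-.1285]);p=manip.sense()['tcp_pos'][:2]-C;print(np.degrees(np.arctan2(p[1],p[0]))%360,np.hypot(*p))
E
```

```text
t: 46.1
tcp_pos: [0.4572, -0.1632, 0.1249]
tool_rot: [0.189, 0.982, -0.0, 0.001]
force: [0.3, 0.0, -1.2]
finger_gap: 0.002
gripper_force: 0.0
t: 47.35
tcp_pos: [0.4647, -0.1914, 0.0752]
tool_rot: [0.189, 0.982, 0.0, -0.0]
force: [0.1, -1.2, -0.1]
finger_gap: -0.003
gripper_force: 0.0
204.76658149654702 0.15014395954116228
```

Back off, clear the view, and re-measure with wide-lid / open-tub / narrow-lid fits.

```bash
python3 -m handwheel '[[-2,6,0,0,0,0,0],[0,6,0,0,0,0,0],[0,0,30,0,0,0,0],[0,0,50,0,0,0,0],[0,20,50,0,0,0,0],[0,60,0,0,0,0,0],[0,60,0,0,0,0,0],[0,60,0,0,0,0,0],[0,60,0,0,0,0,0],[0,60,0,0,0,0,0]]' 40; python3 -m handwheel '[[0,40,0,0,0,0,0],[0,20,0,0,0,0,0],[0,0,0,0,0,0,0],[0,0,0,0,0,0,0],[0,0,0,0,0,0,0],[0,0,0,0,0,0,0],[0,0,0,0,0,0,0],[0,0,0,0,0,0,0],[0,0,0,0,0,0,0],[0,0,0,0,0,0,0]]' 40; cat > ang.py <<'E'
from meas import *
import sys
a=cv2.imread(sys.argv[1])[:,:,::-1]
g=cv2.cvtColor(np.ascontiguousarray(a),cv2.COLOR_RGB2GRAY); b0=float(sys.argv[2])
C=np.array([.601,-.129])
gx=cv2.GaussianBlur(g,(0,0),.8).astype(np.float32)
def samp(P,z):
    q=np.array([proj('top',[*p,z]) for p in P],np.float32); return cv2.remap(gx,q[:,:1],q[:,1:],cv2.INTER_LINEAR)[:,0]
# post tops: centroid of darkness near predicted posts
for k in range(6):
    t=np.radians(b0+30+60*k); u,v=proj('top',[*(C+.15*np.array([np.cos(t),np.sin(t)])),.095])
    print('post',k,round(u,1),round(v,1))
# edge crossings along radial lines of lids and open tub
def circle(name,off,R,z):
    t=np.radians(b0+off);c=C+.078*np.array([np.cos(t),np.sin(t)])
    for it in range(3):
        E=[]
        for th in np.radians(np.arange(0,360,10)):
            d=np.array([np.cos(th),np.sin(th)]);rr=np.arange(R-.006,R+.0061,.0005)
            s=samp(c+rr[:,None]*d,z);j=np.argmax(abs(np.gradient(s)))
            if abs(np.gradient(s))[j]>2 and 0<j<len(rr)-1: E.append(c+rr[j]*d)
        E=np.array(E);c1,r=fitc(E)
        for _ in range(4):
            e=abs(np.hypot(*(E-c1).T)-r);c1,r=fitc(E[e<=np.quantile(e,.7)])
        c=c1
    d=c-C;print(name,c.round(4),round(r,4),len(E),'-> bay',(np.degrees(np.arctan2(d[1],d[0]))-off)%360,np.hypot(*d).round(4));return c
w=circle('wide',90,.036,.097);l=circle('left',-90,.036-.0095,.098);n=circle('back',180,.028,.097)
d=w-l;print('w-l',(np.degrees(np.arctan2(d[1],d[0]))-90)%360,np.hypot(*d))
E
python3 - <<'E'
from h import *
snap('top','t7.png');snap('side','s11.png')
E
python3 ang.py pics/t4.png 40.5; echo; python3 ang.py pics/t6.png 175.3;echo; python3 ang.py pics/t7.png 181.7
```

```text
t: 48.6
tcp_pos: [0.4622, 0.1427, 0.2054]
tool_rot: [0.189, 0.982, -0.0, 0.0]
force: [0.4, 0.4, -1.0]
finger_gap: 0.001
gripper_force: 0.0
t: 49.85
tcp_pos: [0.4629, 0.2005, 0.2053]
tool_rot: [0.189, 0.982, 0.0, -0.0]
force: [-0.2, 0.4, -0.8]
finger_gap: -0.001
gripper_force: 0.0
post 0 297.5 161.4
post 1 306.5 214.6
post 2 358.3 234.1
post 3 400.2 199.5
post 4 390.0 146.5
post 5 339.1 127.9
wide [ 0.5537 -0.0689] 0.0363 20 -> bay 38.204488738317224 0.0765

post 0 371.8 230.0
post 1 403.1 185.9
post 2 379.7 137.2
post 3 325.9 131.8
post 4 294.3 174.8
post 5 316.9 224.3
wide [ 0.5955 -0.2075] 0.0345 19 -> bay 176.01430708719425 0.0787

post 0 377.2 227.2
post 1 403.2 179.9
post 2 374.5 134.0
post 3 320.5 134.5
post 4 294.1 180.8
post 5 322.1 227.6
wide [ 0.6039 -0.2077] 0.0341 19 -> bay 182.0849929965231 0.0787Traceback (most recent call last):
  File "ang.py", line 27, in <module>
    w=circle('wide',90,.036,.097);l=circle('left',-90,.036-.0095,.098);n=circle('back',180,.028,.097)
                                    ~~~~~~^^^^^^^^^^^^^^^^^^^^^^^^^^^^
  File "ang.py", line 20, in circ
[... 1720 characters left out ...]
            ~~~~~~^^^^^^^^^^^^^^^^^^^^^^^^^^^^
  File "ang.py", line 20, in circle
    s=samp(c+rr[:,None]*d,z);j=np.argmax(abs(np.gradient(s)))
  File "ang.py", line 8, in samp
    q=np.array([proj('top',[*p,z]) for p in P],np.float32); return cv2.remap(gx,q[:,:1],q[:,1:],cv2.INTER_LINEAR)[:,0]
                ~~~~^^^^^^^^^^^^^^
  File "h.py", line 12, in proj
    K,k1,r,t=cal(n); return cv2.projectPoints(np.array([P],float),r,t,K,np.array([k1,0,0,0,0],float))[0][0,0]
             ~~~^^^
  File "h.py", line 4, in cal
    c=manip.get_calibration(n); return np.array(c["K"],float),c["k1"],np.array(c["rvec"],float),np.array(c["tvec"],float)
ValueError: time passes only in moves, steps and waits
```

Too many calibration reads; cache them.

```bash
sed -i 's/^def cal/import functools\n@functools.lru_cache(None)\ndef cal/' h.py
for x in "t4 40.5" "t6 175.3" "t7 181.7"; do set -- $x; echo $1; python3 ang.py pics/$1.png $2 | grep -v post; done
python3 -c "
from h import *
s=manip.sense();print(s['t'])"
```

```text
t4
wide [ 0.5537 -0.0689] 0.0363 20 -> bay 38.204488738317224 0.0765
left [ 0.6561 -0.1902] 0.0262 36 -> bay 42.021363940361006 0.0823
back [ 0.5427 -0.1779] 0.0251 20 -> bay 40.01346284793442 0.0761
w-l 40.18291877814286 0.15875924030250688
t6
wide [ 0.5955 -0.2075] 0.0345 19 -> bay 176.01430708719425 0.0787
left [ 0.6129 -0.0526] 0.0254 35 -> bay 171.1483830155018 0.0774
back [ 0.6807 -0.137 ] 0.0273 26 -> bay 174.2405393355172 0.0801
w-l 173.60276678121403 0.15594515957988112
t7
wide [ 0.6039 -0.2077] 0.0341 19 -> bay 182.0849929965231 0.0787
left [ 0.6041 -0.0527] 0.0252 34 -> bay 177.66144303358365 0.0764
back [ 0.6805 -0.1307] 0.0279 23 -> bay 178.77210640804896 0.0796
w-l 179.90727137781562 0.15498955580028487
49.95
```

```bash
python3 -c "
from station import manip
print(manip.sign_off())"
```

```text
the job is handed in; nothing more can be done
None
```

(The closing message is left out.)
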